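# Transfer a row of specimen containers in order

### The arm

A 6-joint arm with a two-finger parallel gripper is mounted at the origin on the work surface. World frame = base frame: x ahead of the robot, y to its left, z up, the work surface at z = 0. Lengths are in m, angles in rad, forces in N, time in s.
With the tool pointing down it reaches from about 0.425 to 0.925 m from the base axis. Payload 12.5 kg.
Tool frame: the origin (TCP) lies midway between the tips of the shut fingers; the grasp point (between the pads) lies 19 mm behind it; z points along the fingers, y is the line along which they close (so a half turn about z gives the same grasp; the last joint's range is limited). The gripper opens to 85 mm and grips with 20 to 120 N. Pads are 22 mm wide; open, the fingers measure 114 mm over their backs; the gripper's body (76 mm by 85 mm) begins 54 mm behind the grasp point. The pads swing forward as they close: fully open they stand 13 mm farther back than shut.
Start: joints at [-1.332, 0.491, 1.559, -0, 1.092, -0.106], TCP at [0.211, -0.588, 0.231] pointing down, gripper open.
Joint ranges: [-3.1, 3.1], [-0.84, 2.19], [0.05, 2.79], [-1.13, 4.28], [0.06, 2.93], [-2.69, 2.69]. Speed limits (rad/s): [2.22, 2.22, 2.79, 3.14, 3.14, 3.14].

### API

Orientations are given as a rotation vector (axis times angle).
In Python, from bench import env, imaging, readout gives the robot as it stands. The module is installed in compiled form; this text tells all that it offers. Calls block until the motion is done:
- env.goto(position, orientation): joint-space move of the TCP to a pose.
- env.movel(position, rotation=None, rate=0.15, until_force=None): straight line of the TCP; rotation=None keeps the orientation; rate is the mean speed in m/s. With until_force (N) it stops when the force on the tool has changed by that much, and returns True; else False.
- env.set_joints(angles): joint-space move.
- env.move_gripper(opening, grip_force=None): opening from 0.0 (shut) to 1.0 (fully open); grip_force is the grip in N (None keeps the last); returns when the fingers have stopped.
- env.wait(seconds).
- env.inverse_kinematics(position, orientation): joint angles nearest the present ones, or None.
- imaging.read_camera(name): name is "scene" or "top"; returns the picture (384x512x3 uint8, red, green, blue); there is no depth.
- imaging.get_calibration(name): a dict with "intrinsics" (3x3 intrinsics, pixels), "extrinsics" (4x4, takes a point from world to camera coordinates). Camera axes: x right, y down, z forward; pixel columns grow to the right and rows downward; lengths in m; the calibration is good to about 2 mm. A picture is of the moment at which its call begins. get_calibration takes no time and is no camera call.
A pose or a line that the arm cannot do raises env.IKError and nothing moves.
- env.finish_job(): hands the job in; it is judged then, once.
Readings, each from a call of its own:
- readout.get_time(): time.
- readout.get_joint_positions(): joint angles.
- readout.get_dq(): joint speeds.
- readout.get_joint_efforts(): joint torques, N m.
- readout.get_tcp_pos(): TCP position.
- readout.get_orientation(): TCP orientation.
- readout.get_wrist_force(): force on the tool from outside, world axes, zero at the start.
- readout.get_ft_torque(): the same for the moment, N m.
- readout.get_width(): opening from 0.0 (shut) to 1.0 (fully open).
- readout.get_grip_force(): force on a finger pad.
Only numpy, scipy, OpenCV 4.12 (cv2) and the standard library are available. Lean on these libraries where they do the work, as an engineer would, in place of code of your own. Each camera call takes 0.05 s, during which the arm holds its last target. There are 200 camera calls.

### The job

Move the four specimen containers from the white carrier to the empty metal rack and stand each upright in its own compartment, keeping their order: the one nearest the carrier's tab goes into the compartment nearest the rack's tab, the next one beside it, and so on. Keep them upright all the way.

Things in the scene. Friction and masses are not known exactly. Their poses are not given: they have to be found in the camera images.
- pot_a_mid (a point): Loose squat round specimen pot, white with a paper label and a flat grey lid as wide as the pot, diameter 43, height 58 (the lowest of the four). This point is on its axis, half-way up (29 mm above its underside); z is up along the axis. Starts standing in seat_a. Mass 40 to 140 g.
- pot_b_mid (a point): Loose square white plastic bottle, body 38 x 38 and 50 high, then a neck with a round black cap of diameter 25; total height 70. This point is on its axis, half-way up (35 mm above its underside); z is up along the axis, x and y point to its flat sides, which start within 0.1 rad of the carrier's directions. Starts standing in seat_b. Mass 40 to 140 g.
- pot_c_mid (a point): Loose round white plastic bottle, diameter 40 up to 52 high, then a shoulder and a black cap of diameter 25; total height 80. This point is on its axis, half-way up (40 mm above its underside); z is up along the axis. Starts standing in seat_c. Mass 40 to 140 g.
- pot_d_mid (a point): Loose slim round amber bottle, diameter 32 up to 64 high, then a shoulder and a white cap of diameter 25; total height 92 (the tallest). This point is on its axis, half-way up (46 mm above its underside); z is up along the axis. Starts standing in seat_d. Mass 40 to 140 g.
- seat_a: Fixed shallow grey square cup on the carrier, outside 66 x 66 mm, inside 60 x 60 mm, in which pot_a stands at the start; it stays there and so marks that container's place in the row. Origin: centre of its underside, 5 mm above the table; its floor is 3 mm and its lip 8 mm above the origin; axes as the carrier's. Which of the four places it takes changes from start to start.
- seat_b: Fixed shallow grey square cup on the carrier, outside 66 x 66 mm, inside 60 x 60 mm, in which pot_b stands at the start; it stays there and so marks that container's place in the row. Origin: centre of its underside, 5 mm above the table; its floor is 3 mm and its lip 8 mm above the origin; axes as the carrier's. Which of the four places it takes changes from start to start.
- seat_c: Fixed shallow grey square cup on the carrier, outside 66 x 66 mm, inside 60 x 60 mm, in which pot_c stands at the start; it stays there and so marks that container's place in the row. Origin: centre of its underside, 5 mm above the table; its floor is 3 mm and its lip 8 mm above the origin; axes as the carrier's. Which of the four places it takes changes from start to start.
- seat_d: Fixed shallow grey square cup on the carrier, outside 66 x 66 mm, inside 60 x 60 mm, in which pot_d stands at the start; it stays there and so marks that container's place in the row. Origin: centre of its underside, 5 mm above the table; its floor is 3 mm and its lip 8 mm above the origin; axes as the carrier's. Which of the four places it takes changes from start to start.
- carrier: The rack to be emptied: fixed white plate 76 x 276 mm, 5 mm thick, carrying the four grey seats in a row along its y axis, centred at y = +102, +34, -34, -102 mm, x = 0. A tab (tongue 40 mm wide and about 25 mm long with a dark round stud 14 mm across) sticks out at its +y end; the stud reaches 14 mm above the table. Origin: centre of its underside, on the table; z up. It may lie anywhere left or right, at any yaw.
- rack: The rack to be filled: fixed bare metal tray 74 x 278 mm with four empty square compartments in a row along its y axis, centred at y = +102, +34, -34, -102 mm, x = 0, each 62 x 62 mm inside with its floor 8 mm above the table; the lips around them are 6 mm thick and reach 13 mm above the table. The same kind of tab with a dark stud sticks out at its +y end. Origin: centre of its underside, on the table; z up. It may lie anywhere left or right, at any yaw.
Things that resemble listed ones, but are neither listed nor needed, are in the scene too. What is shaped like the part that bears pot_c_mid but pink is not meant.

How it is judged:
At the end, for the whole second after the job is handed in: Each container stands in the rack compartment of the same place, counted from the tab, as its seat on the carrier: within 18 mm of the compartment centre along each rack axis and 3 mm of its standing height, tilted under 0.1 rad, at rest (((y of seat_a in the frame of carrier between 0.082 and 0.122 m and y of pot_a_mid in the frame of rack between 0.084 and 0.12 m) or (y of seat_a in the frame of carrier between 0.014 and 0.054 m and y of pot_a_mid in the frame of rack between 0.016 and 0.052 m) or (y of seat_a in the frame of carrier between -0.054 and -0.014 m and y of pot_a_mid in the frame of rack between -0.052 and -0.016 m) or (y of seat_a in the frame of carrier between -0.122 and -0.082 m and y of pot_a_mid in the frame of rack between -0.12 and -0.084 m)) and x of pot_a_mid in the frame of rack between -0.018 and 0.018 m and z of pot_a_mid in the frame of rack between 0.034 and 0.04 m and angle between each of pot_a_mid, pot_b_mid, pot_c_mid, pot_d_mid's own z axis and vertical below 0.1 rad and linear speed of each of pot_a, pot_b, pot_c, pot_d below 0.02 m/s and ((y of seat_b in the frame of carrier between 0.082 and 0.122 m and y of pot_b_mid in the frame of rack between 0.084 and 0.12 m) or (y of seat_b in the frame of carrier between 0.014 and 0.054 m and y of pot_b_mid in the frame of rack between 0.016 and 0.052 m) or (y of seat_b in the frame of carrier between -0.054 and -0.014 m and y of pot_b_mid in the frame of rack between -0.052 and -0.016 m) or (y of seat_b in the frame of carrier between -0.122 and -0.082 m and y of pot_b_mid in the frame of rack between -0.12 and -0.084 m)) and x of pot_b_mid in the frame of rack between -0.018 and 0.018 m and z of pot_b_mid in the frame of rack between 0.04 and 0.046 m and ((y of seat_c in the frame of carrier between 0.082 and 0.122 m and y of pot_c_mid in the frame of rack between 0.084 and 0.12 m) or (y of seat_c in the frame of carrier between 0.014 and 0.054 m and y of pot_c_mid in the frame of rack between 0.016 and 0.052 m) or (y of seat_c in the frame of carrier between -0.054 and -0.014 m and y of pot_c_mid in the frame of rack between -0.052 and -0.016 m) or (y of seat_c in the frame of carrier between -0.122 and -0.082 m and y of pot_c_mid in the frame of rack between -0.12 and -0.084 m)) and x of pot_c_mid in the frame of rack between -0.018 and 0.018 m and z of pot_c_mid in the frame of rack between 0.045 and 0.051 m and ((y of seat_d in the frame of carrier between 0.082 and 0.122 m and y of pot_d_mid in the frame of rack between 0.084 and 0.12 m) or (y of seat_d in the frame of carrier between 0.014 and 0.054 m and y of pot_d_mid in the frame of rack between 0.016 and 0.052 m) or (y of seat_d in the frame of carrier between -0.054 and -0.014 m and y of pot_d_mid in the frame of rack between -0.052 and -0.016 m) or (y of seat_d in the frame of carrier between -0.122 and -0.082 m and y of pot_d_mid in the frame of rack between -0.12 and -0.084 m)) and x of pot_d_mid in the frame of rack between -0.018 and 0.018 m and z of pot_d_mid in the frame of rack between 0.051 and 0.057 m); the robot touches nothing.
It fails at once if a container is tipped more than 0.6 rad from upright (angle between any of pot_a_mid, pot_b_mid, pot_c_mid, pot_d_mid's own z axis and vertical above 0.6 rad).
It also fails if it takes over 120 s, if anything falls off the work surface, if the arm or the gripper's body presses on something with over 40 N, if the wrist force passes 120 N, or if a joint passes its speed limit or range.

## Working session

There is one attempt and no reset: what is moved stays moved. The work goes in short steps, each a Python script; the robot and the scene stay as the last script left them, time stands still between calls to the robot, and variables do not carry over. Pictures are saved under pics/ and viewed, at most 14 in all, crops included, and the job is handed in when it is done.

```bash
mkdir -p pics; python3 - <<'E'
from bench import env, imaging, readout
import cv2,numpy as np
np.set_printoptions(suppress=True,precision=4)
for n in("top","scene"):
    im=imaging.read_camera(n); cv2.imwrite(f"pics/{n}0.png",cv2.cvtColor(im,cv2.COLOR_RGB2BGR))
    c=imaging.get_calibration(n); print(n,c["intrinsics"],c["extrinsics"])
print(readout.get_orientation(),readout.get_time())
E
```

```text
top [[451.8214   0.     253.6658]
 [  0.     451.8214 188.0727]
 [  0.       0.       1.    ]] [[-0.0041 -1.     -0.0082 -0.0475]
 [-0.9983  0.0046 -0.0589  0.4902]
 [ 0.0589  0.008  -0.9982  1.1088]
 [ 0.      0.      0.      1.    ]]
scene [[423.4361   0.     259.3718]
 [  0.     423.4361 191.5846]
 [  0.       0.       1.    ]] [[ 0.7507  0.6606  0.0079 -0.3372]
 [ 0.5032 -0.5639 -0.6548 -0.223 ]
 [-0.4281  0.4956 -0.7557  1.3626]
 [ 0.      0.      0.      1.    ]]
[-3.0941 -0.5387  0.0001] 0.1
```

View pics/top0.png

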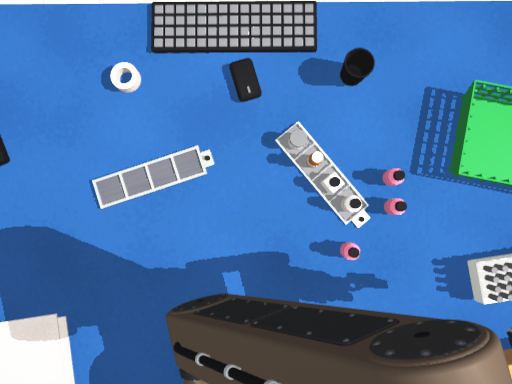

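View pics/scene0.png

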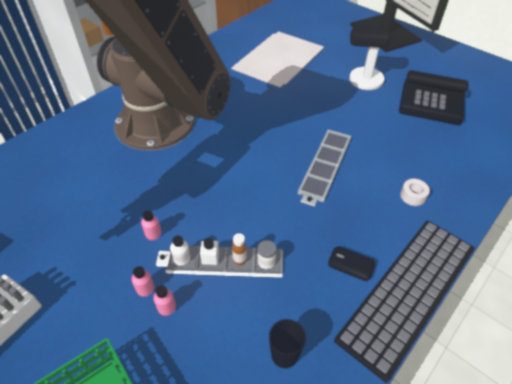

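The top view shows the carrier running from about (290,130) to (361,218), with its tab at the lower right. The rack runs from (97,193) to (207,158), with its tab at the right. The scene view gives the order from the carrier's tab: c (round white), b (square), d (amber), a (grey lid).

```bash
python3 - <<'E'
import cv2,numpy as np
im=cv2.imread("pics/top0.png")
a=cv2.resize(im[115:235,265:380],None,fx=5,fy=5,interpolation=cv2.INTER_CUBIC)
cv2.imwrite("pics/cc.png",a)
b=cv2.resize(im[138:218,85:220],None,fx=5,fy=5,interpolation=cv2.INTER_CUBIC)
cv2.imwrite("pics/cr.png",b)
E
```

```text
(no output)
```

View pics/cc.png

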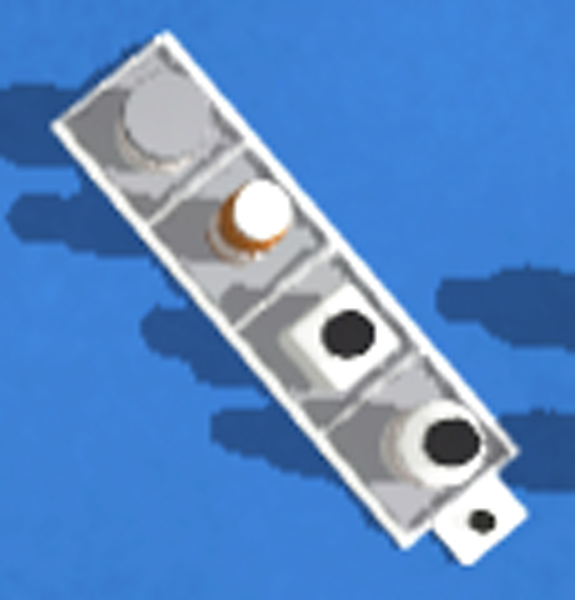

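View pics/cr.png

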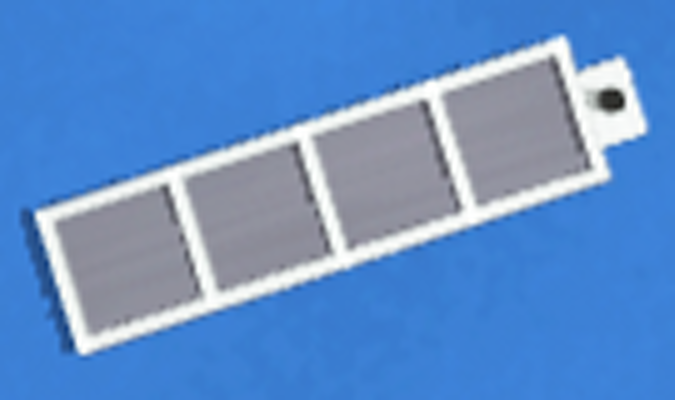

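The crops show the caps at crop pixels c (452,441), b (348,333), d (262,210) and a (168,113), plus the stud on each tab. Next I'll fit both trays and locate the caps.

```bash
cat > h.py <<'E'
from bench import env, imaging, readout
import cv2,numpy as np
from scipy.spatial.transform import Rotation as R
np.set_printoptions(suppress=True,precision=4)
def ray(name,uv,z):
    c=imaging.get_calibration(name); E=np.array(c["extrinsics"]); o=-E[:3,:3].T@E[:3,3]
    d=E[:3,:3].T@np.linalg.solve(c["intrinsics"],[uv[0],uv[1],1]); return o+d*(z-o[2])/d[2]
def full(p,x0,y0): return np.array([x0+(p[0]+.5)/5-.5, y0+(p[1]+.5)/5-.5])
def down(phi): # tool z down, tool y along world direction phi
    y=np.array([np.cos(phi),np.sin(phi),0]); z=np.array([0,0,-1.]); return R.from_matrix(np.c_[np.cross(y,z),y,z]).as_rotvec()
E
python3 - <<'E'
from h import *
import json
out={}
for n,f,x0,y0,z,stud in(("carrier","cc",265,115,.005,(483,521)),("rack","cr",85,138,.013,(610,100))):
    im=cv2.imread(f"pics/{f}.png"); hsv=cv2.cvtColor(im,cv2.COLOR_BGR2HSV)
    m=255-cv2.inRange(hsv,(95,90,0),(130,255,255))
    m=cv2.morphologyEx(cv2.morphologyEx(m,cv2.MORPH_CLOSE,np.ones((9,9))),cv2.MORPH_OPEN,cv2.getStructuringElement(cv2.MORPH_ELLIPSE,(105,105)))
    c=max(cv2.findContours(m,0,2)[0],key=cv2.contourArea); box=cv2.boxPoints(cv2.minAreaRect(c))
    P=np.array([ray("top",full(b,x0,y0),z) for b in box])
    s=ray("top",full(stud,x0,y0),.014); o=P.mean(0)
    e=P[1]-P[0],P[2]-P[1]; l=[np.linalg.norm(v) for v in e]; y=e[int(np.argmax(l))]/max(l)
    if y@(s-o)<0:y=-y
    print(n,box.astype(int).tolist(),"sides",l,"centre",o,"yaw of y",np.arctan2(y[1],y[0]),"stud off",(s-o)@y,(s-o)@[y[1],-y[0],0])
    out[n]=[*o[:2],float(np.arctan2(y[1],y[0]))]
    if n=="carrier":
        g=cv2.cvtColor(im,cv2.COLOR_BGR2GRAY)
        k,_,st,ce=cv2.connectedComponentsWithStats((cv2.inRange(hsv,(0,0,0),(180,90,90))>0).astype(np.uint8))
        print([(st[i].tolist(),ce[i]) for i in range(1,k) if st[i][4]>300])
        oc,yc=o,y
for n,p,h in(("c",(452,441),.088),("b",(348,333),.078),("d",(262,210),.100),("a",(168,113),.066)):
    q=ray("top",full(p,265,115),h); out[n]=q[:2].tolist()
    print(n,q,"carrier y,x:",(q-oc)@yc,(q-oc)@[yc[1],-yc[0],0],np.linalg.norm(q[:2]))
# cross-check with scene view: predicted pixels of cap tops
c=imaging.get_calibration("scene");E=np.array(c["extrinsics"])
for n,h in(("c",.088),("b",.078),("d",.1),("a",.066)):
    q=np.array(c["intrinsics"])@(E[:3,:3]@[*out[n],h]+E[:3,3]); print(n,q[:2]/q[2])
json.dump(out,open("m.json","w"),default=float)
E
```

```text
carrier [[47, 126], [167, 25], [540, 471], [420, 572]] sides [np.float64(0.07926560153538073), np.float64(0.29117537102704877)] centre [ 0.5248 -0.2238  0.005 ] yaw of y -2.458784731919747 stud off 0.144556039994576 -2.0529852944993128e-05
[([323, 311, 51, 47, 1736], array([348.3738, 334.1244])), ([425, 420, 54, 44, 1902], array([451.4012, 442.0363])), ([471, 511, 23, 21, 360], array([482.2139, 520.8083]))]
rack [[31, 211], [586, 27], [634, 172], [79, 356]] sides [np.float64(0.2920854608138264), np.float64(0.07706026465267563)] centre [0.5215 0.2059 0.013 ] yaw of y -1.2527311712585525 stud off 0.14550035816570392 0.00025756738026723507
c [ 0.4504 -0.2845  0.088 ] carrier y,x: 0.09600378061674501 -0.0001007017646997789 0.5327085091713455
b [ 0.5014 -0.2389  0.078 ] carrier y,x: 0.027615836794402295 0.003068826441269551 0.5554333457194699
d [ 0.5568 -0.1964  0.1   ] carrier y,x: -0.042117957131073566 0.0010878000696358363 0.5904213528503172
a [ 0.6079 -0.1567  0.066 ] carrier y,x: -0.10682159406098526 -0.00039095647906168906 0.6278049182846138
c [177.3727 238.403 ]
b [207.9031 240.8462]
d [237.9162 237.1708]
a [266.3734 247.2001]
```

The fitted lengths come out 14 mm long because part of each tab got included. Shifting each centre back about 7 mm puts the pots at y = 103, 35, -35 and -99, which fits the layout. Next I'll check IK and move the first pot.

```bash
cat >> h.py <<'E'
import json
M=json.load(open("m.json"))
def axis(n): return np.array([np.cos(M[n][2]),np.sin(M[n][2])])
RC=np.array(M["rack"][:2])-.007*axis("rack")
SLOT=dict(c=.102,b=.034,d=-.034,a=-.102); TZ=dict(c=.024,b=.024,d=.040,a=.024); H=.17
def ori(n,xy,z=H):  # closing across the row; half turn with the least last-joint travel
    best=None
    for k in(-.5,.5):
        o=down(M[n][2]+k*np.pi); q=env.inverse_kinematics([*xy,z],o)
        if q is not None and (best is None or abs(q[5])<best[0]): best=(abs(q[5]),o,q)
    return best[1:]
def move(p,rack_dx=0.):
    a=np.array(M[p]); o1,_=ori("carrier",a); b=RC+SLOT[p]*axis("rack"); o2,_=ori("rack",b); z=TZ[p]
    env.goto([*a,H],o1); env.move_gripper(.85)
    env.movel([*a,z],rate=.2); env.move_gripper(0,40)
    print(p,"width",readout.get_width(),"grip",readout.get_grip_force())
    env.movel([*a,H],rate=.2)
    print("lifted",readout.get_width(),readout.get_wrist_force())
    env.goto([*b,H],o2); env.movel([*b,z+.004],rate=.2); hit=env.movel([*b,z-.003],rate=.03,until_force=4)
    print("hit",hit,readout.get_tcp_pos()); env.move_gripper(.85); env.movel([*b,H],rate=.2); print("t",readout.get_time())
E
python3 - <<'E'
from h import *
for p in "cbda":
    b=RC+SLOT[p]*axis("rack")
    for n,xy in(("carrier",M[p]),("rack",b)):
        o,q=ori(n,xy); ql=env.inverse_kinematics([*xy,TZ[p]],o); print(p,n,xy,np.hypot(*xy),q,ql is not None)
move("a")
cv2.imwrite("pics/s1.png",cv2.cvtColor(imaging.read_camera("scene"),cv2.COLOR_RGB2BGR))
E
```

```text
c carrier [0.45039345272034775, -0.2844716040138302] 0.5327085091713456 [-0.6874  0.4363  1.8543 -0.      0.8511  0.2006] True
c rack [0.5512 0.1157] 0.5632237556027855 [ 0.0896  0.4749  1.7808 -0.      0.8859 -0.2284] True
b carrier [0.5014492072022406, -0.23886166317215607] 0.5554333457194699 [-0.5635  0.465   1.7998 -0.      0.8769  0.3245] True
b rack [0.5299 0.1803] 0.5597754715121429 [ 0.2099  0.4705  1.7892 -0.      0.8819 -0.1081] True
d carrier [0.5567989431882832, -0.19639834715702095] 0.5904213528503172 [-0.451   0.5096  1.7135 -0.      0.9185  0.437 ] True
d rack [0.5087 0.2449] 0.5645566031302596 [ 0.3317  0.4766  1.7775 -0.      0.8875  0.0136] True
a carrier [0.6079293438322694, -0.1567192659822558] 0.6278049182846138 [-0.3575  0.5582  1.6176 -0.      0.9658  0.5305] True
a rack [0.4874 0.3095] 0.5773627436623471 [ 0.4513  0.4929  1.746  -0.      0.9027  0.1333] True
a width 0.490206307591473 grip 39.591479421942495
lifted 0.4812442003509915 [-0.0551  0.7201 -0.9527]
hit True [0.4878 0.3095 0.0245]
t 8.7833
```

View pics/s1.png

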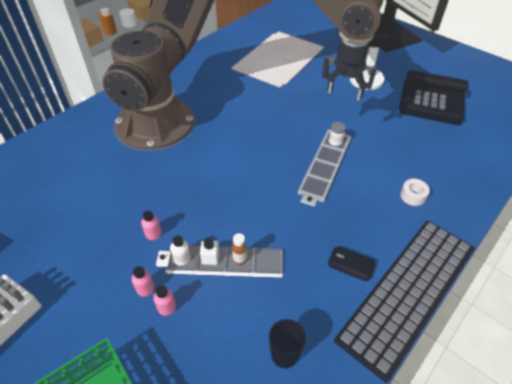

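Pot a now stands in the rack's far compartment at about (337,133), upright, and the other three haven't moved on the carrier. I'll move those next.

```bash
python3 - <<'E'
from h import *
for p in "dbc": move(p)
env.goto([.5,-.35,.25],down(-1.)) 
cv2.imwrite("pics/s2.png",cv2.cvtColor(imaging.read_camera("scene"),cv2.COLOR_RGB2BGR))
t=cv2.cvtColor(imaging.read_camera("top"),cv2.COLOR_RGB2BGR); cv2.imwrite("pics/t2full.png",t)
cv2.imwrite("pics/t2.png",cv2.resize(t[138:218,85:220],None,fx=5,fy=5,interpolation=cv2.INTER_CUBIC))
E
```

```text
d width 0.3627512672820197 grip 39.08483206294477
lifted 0.3616834204633019 [-0.6126  0.3055 -0.8372]
hit True [0.5097 0.2451 0.0409]
t 16.8833
b width 0.4382365126842757 grip 40.1269268989563
lifted 0.44142221728842845 [-0.3512  0.6523 -1.424 ]
hit True [0.5309 0.1804 0.0246]
t 25.0083
c width 0.4557625464042842 grip 39.31617564987391
lifted 0.45734129443495963 [-0.5754  0.0446 -1.472 ]
hit True [0.5522 0.1157 0.025 ]
t 33.0417
```

View pics/s2.png

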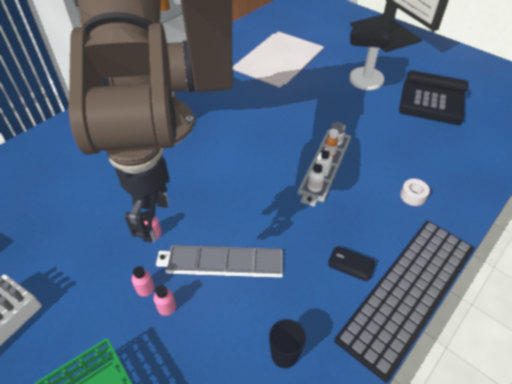

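View pics/t2.png

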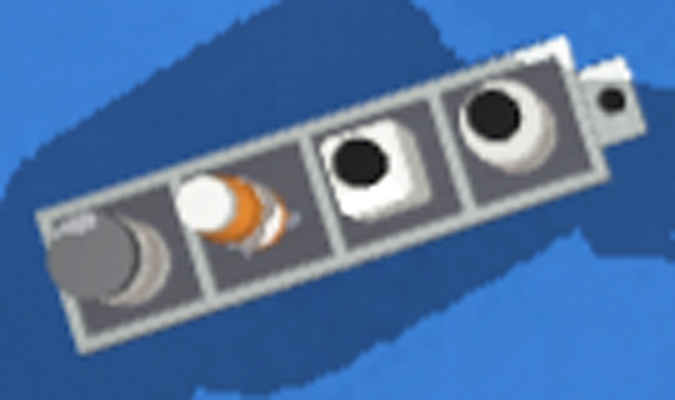

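All four stand in order in the rack. From the tab, the cap centres in the crop are at about c (492,114), b (360,161), d (208,205) and a (93,258). I'll check them numerically in the rack frame.

```bash
python3 - <<'E'
from h import *
y=axis("rack"); x=np.array([y[1],-y[0]])
for n,p,h in(("c",(492,114),.088),("b",(360,161),.078),("d",(208,205),.1),("a",(93,258),.066)):
    d=ray("top",full(p,85,138),h)[:2]-RC; print(n,"x",d@x,"y err",d@y-SLOT[n])
E
```

```text
c x 0.00056379521438003 y err 0.0011569175238686086
b x 0.00029839334765667806 y err 0.002113376600134914
d x 0.0010666212822627297 y err 0.0013715446436744563
a x 0.002056007832494174 y err 0.0012515077875543679
```

```bash
python3 -c "
from h import *
print(readout.get_tcp_pos(),readout.get_wrist_force()); print(env.finish_job(),readout.get_time())"
```

```text
[ 0.5005 -0.349   0.2499] [0.7433 0.7076 0.4529]
the job is handed in; nothing more can be done
the job is handed in; nothing more can be done
```

All four containers stand upright in the rack in their original order from the tab (c, b, d, a), within about 2 mm of their compartment centres by the last picture, and I've handed the job in (no verdict was returned).

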